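# Fit the build plate into the printer bed's spring-clip slots

## Task

The small desktop 3D printer on the bench has no build plate. Pick up the aluminium plate lying beside it by its upright grip, lay it flat on the printer's bed with its ears just in front of the two slots, and slide it in under the spring clips until both ears are fully home and it sits flat and square, then let go. The bed gives a little when pushed, so feel for the stop with a firm but never hard push; leave the spool, scraper and printed part alone.

Things in the scene. Friction and masses are not known exactly. Their poses are not given: they have to be found in the camera images.
- plate: Removable aluminium build plate lying loose on the bench: 120 x 120 mm, 5 mm thick, about 0.24 kg, thin copper disc on top, a black grip standing on its front edge. From the middle of each side (+y, -y) an ear of the same thickness sticks out 10 mm (140 mm over both), 40 mm long in x (-20 to +20 mm). Origin: centre of the underside; x points away from the grip, z up.
- grip (a point): Middle of the plate's upright black plastic grip, 54 mm in front of the plate's centre, 19 mm above its underside. The grip is 12 mm thick in x, 60 mm long in y, and stands 28 mm above the plate's top. Axes as the plate's. The place to take hold, across its 12 mm.
- bed: The printer's bed: dark steel deck 124 mm (x) by 160 mm (y), 85 mm above the bench, a slot bracket on each side. Origin: centre of the deck's top, where the plate's origin lies when home. x is the way in, from the open front to the back; z up. Held by a springy belt: pushed in +x it gives 1 mm per 3 N, 15 mm at most, and comes back. It moves no other way.
- left_slot (a point): Mouth of the left (+y) slot, on the deck, 24 mm in front of and 66 mm beside the bed's centre. The slot is a steel channel open to the front and to the bed's middle; outer wall 71.5 mm from the bed's centre line (1.5 mm play for the ear), roof 11 mm above the deck, end stop 44.5 mm behind the mouth. A flare outside the wall, 14 mm long, leads the ear in. Bracket 15 mm high.
- right_slot (a point): Mouth of the right (-y) slot, mirror image of the left. In each slot a leaf spring hangs from the mouth's top (12 mm up), sloping down to the back, its end 3 mm above the deck. The ears lift the clips from 20 mm before home; then the plate resists with 6 to 14 N, more if pressed down. 18 to 20 N seats it; 30 N is too hard. Laid down 48 mm or more short of home it clears the brackets.
- printer: The printer's frame, fixed: black base, x -70 to 240 mm, 170 mm wide, 50 mm high. Origin: on the bench below the resting bed's origin; axes as the bed's. Behind the bed an arm crosses at x 110 to 152 mm, y -120 to 140, 122 to 148 mm high; its hot end (x 80 to 110, y 60 to 110) spans 100 to 163 mm high. Column 300 mm tall at x 150, y -136 mm.
- spool: Bystander: small filament spool lying flat, 130 mm across, 54 mm high, on the other side of the printer from the plate. Origin: centre of the underside.
- scraper: Bystander: scraper 160 mm long lying on the bench along its own x axis, to the left behind.
- printed_bracket: Bystander: white printed angle bracket, 40 x 40 mm foot, 42 mm high, to the right behind. Origin: centre of the underside.
There are look-alikes about, which are no part of the job. Several things look just like the plate: the one meant starts farthest to the robot's left.

How it is judged:
By the outcome, as a careful person would: the job done as asked, in the order asked, and still so for the second after the job is handed in, with the robot touching nothing.
It also fails if it takes over 64 s, if anything falls off the work surface, if the arm or the gripper's body presses on something with over 40 N, if the wrist force passes 120 N, or if a joint passes its speed limit or range.

## Robot

A 7-joint arm with a two-finger parallel gripper is mounted at the origin on the work surface. World frame = base frame: x ahead of the robot, y to its left, z up, the work surface at z = 0. Lengths are in m, angles in rad, forces in N, time in s.
With the tool pointing down it reaches from about 0.425 to 0.875 m from the base axis. Payload 9.9 kg.
Tool frame: the origin (TCP) lies midway between the tips of the shut fingers; the grasp point (between the pads) lies 19 mm behind it; z points along the fingers, y is the direction in which the jaws open and shut (so a half turn about z gives the same grasp; the last joint's range is limited). The gripper opens to 85 mm and grips with 20 to 120 N. Pads are 22 mm wide; open, the fingers measure 114 mm over their backs; the gripper's body (76 mm by 85 mm) begins 54 mm behind the grasp point. The pads swing forward as they close: fully open they stand 13 mm farther back than shut.
Start: joints at [1.155, 0.576, 0.025, 1.437, -0.015, 1.129, -0.057], TCP at [0.22, -0.638, 0.231] pointing down, gripper open.
Joint ranges: [-2.76, 2.76], [-0.34, 2.15], [-1.52, 1.57], [0.19, 2.46], [-1.09, 4.23], [0.17, 1.99], [-2.82, 2.82]. Speed limits (rad/s): [2.22, 2.22, 3.01, 3.01, 3.14, 3.14, 3.14].

## Interface

Orientations are given as a unit quaternion [w, x, y, z].
In Python, from cell import telemetry, optics, job, spot_in, masks_of gives the robot as it stands.
- The arm moves only by the tool servo_tool, never from a script. Its argument "commands" is a list of rows, each a list of 7 numbers: the shift along the tool's x, y, z in units of 25 mm (1.0 is 25 mm), then the turn, a rotation vector about the tool's x, y, z in units of 5 degrees (1.0 is 5 degrees), then the finger opening in mm, from 0 to 85.4. A call has 1 to 8 rows; each row shifts and turns the pose as measured when the row begins, along the tool's axes as they then stand; what a row does not reach is not made up. A row lasts 1/10 s, in which the tool goes at most 50 mm and 8.59 degrees, less where a joint would pass 70% of its speed; a pose out of reach is approached as far as the arm can. A call is refused whole if a number of a shift passes 1 or a number of a turn 1, either way. A call with a gripper value outside its range is refused whole. The fingers move at their own pace and stop on an object; "force" is the grip in N (left out, the last holds). Time passes only in rows, so rows that do not move let the fingers close. It gives the time, the measured TCP pose, the force and the opening at its end, in the units of the state.
- telemetry.state(): the state, without advancing time (a new reading comes with each control period).
- optics.snapshot(name): name is "scene" or "top" or "wrist"; returns a dict with "color" (480x640x3 uint8, red, green, blue), "mtx" (3x3 intrinsics, pixels), "rvec" (rotation vector, rad) and "tvec" (3), from world to camera coordinates, as OpenCV has them; the wrist camera has in their place "mount" (4x4, takes a point from camera to tool coordinates, whose origin is the TCP and whose axes are the flange's). Camera axes: x right, y down, z forward; pixel columns grow to the right and rows downward; lengths in m; the calibration is good to about 2 mm. A picture is of the moment at which its call begins: read the wrist's pose just before it. There is no depth.
- job.close_job(): hands the job in, once; it reports no verdict.
Trained networks look in a picture, given as the dict that the camera call returned (one of the last four; its "shot" number tells which), for a name from the list of things; names that differ only in an ending like _2 or _b are one class to them, and where a whole thing is asked for, a point or a joint stands for the part that bears it (a point fixed in the world has none). Each returns a list of dicts, best first, with "p" (0 to 1); they miss things now and then, are a little off and sometimes report something else, mostly with a low value. They report only what shows in the picture. A call takes as long as a camera call. They do not tell look-alikes from the thing itself.
- spot_in(thing, picture): "centre" ([x, y, z] in m, in world coordinates, good to about 4 mm: the middle of the surface that is visible of it).
- masks_of(thing, picture): "mask" (480x640 bool, what is visible of it).
The state is a dict: "clock": time; "joint_positions": joint angles; "joint_velocities": joint speeds; "tau": joint torques, N m; "eef_pos": TCP position; "ee_rot": TCP orientation; "ft_force": force on the tool from outside, world axes, zero at the start; "moment": the same for the moment, N m; "width": opening from 0.0 (shut) to 1.0 (fully open).
Only numpy, scipy, OpenCV 4.12 (cv2) and the standard library are available. Lean on these libraries where they do the work, as an engineer would, in place of code of your own. Each camera call takes 0.05 s, during which the arm holds its last target.

## Working session

There is one attempt and no reset: what is moved stays moved. The work goes in short steps, Python scripts to look and compute and a tool call to move; the robot and the scene stay as the last step left them, time stands still between calls to the robot, and variables do not carry over. Pictures are saved under pics/ and viewed, and the job is handed in when it is done.

Besides the shell and the picture viewer there is one more tool, called as name(argument=value, ...) on one line, values as JSON. servo_tool: Moves the arm, as the interface text tells. Its arguments: {"type":"object","properties":{"commands":{"type":"array"},"force":{"type":"number"}},"required":["commands"]}

```bash
ls; mkdir -p pics
python3 - <<'E'
from cell import telemetry, optics, spot_in
import cv2
print(telemetry.state())
for n in ["scene","top"]:
    p=optics.snapshot(n); cv2.imwrite(f"pics/{n}0.png",p["color"][:,:,::-1])
    print(n,p["mtx"].tolist(),p["rvec"],p["tvec"])
    for t in ["plate","grip","bed","left_slot","right_slot","printer"]:
        for d in spot_in(t,p): print(t,d["p"],d["centre"])
E
```

```text
pics
{'clock': 0.0, 'joint_positions': array([ 1.15518673,  0.57651777,  0.02485445,  1.43793141, -0.01494873,
        1.12901198, -0.05650736]), 'joint_velocities': array([ 0.00088803, -0.00073561,  0.00040017, -0.00013286,  0.00172489,
       -0.00033232,  0.00058054]), 'tau': array([ 4.78790462e-04, -7.65769315e+01,  2.25051910e+00, -2.85962141e+01,
        1.52510247e-02,  1.28650907e-02,  4.91849198e-05]), 'eef_pos': array([ 0.21971432, -0.63774448,  0.2304443 ]), 'ee_rot': array([-8.16201202e-04,  9.86265709e-01,  1.65164286e-01, -2.07542319e-04]), 'ft_force': array([-0.23633522,  0.55452445,  0.42024628]), 'moment': array([ 0.0561019 ,  0.04166616, -0.04214239]), 'width': 0.9996328186966483}
scene [[481.60374956597974, 0.0, 327.9313364727524], [0.0, 481.60374956597974, 248.03336321102054], [0.0, 0.0, 1.0]] [ 2.20696448  1.02186181 -0.42601091] [-0.29717641 -0.29247833  1.51806775]
plate 0.96 [0.5367, -0.2863, 0.0037]
plate 0.95 [0.4167, -0.5027, 0.0079]
plate 0.8 [0.6471, -0.4827, 0.0055]
grip 0.94 [0.6451, -0.4859, 0.0063]
grip 0.79 [0.5359, -0.2877, 0.0039]
grip 0.63 [0.4177, -0.5023, 0.0027]
bed 0.95 [0.6399, 0.0236, 0.0833]
bed 0.34 [0.5365, -0.2859, 0.0052]
left_slot 0.77 [0.6355, 0.0274, 0.0829]
right_slot 0.83 [0.6393, 0.029, 0.089]
right_slot 0.34 [0.5338, -0.2854, 0.0049]
printer 0.91 [0.8047, -0.0449, 0.0854]
top [[460.2432656688674, 0.0, 310.1287104508968], [0.0, 460.2432656688674, 243.42580939830543], [0.0, 0.0, 1.0]] [ 2.14196603 -2.10798208  0.18404808] [-0.08385565  0.57976512  1.15448239]
plate 0.98 [0.5346, -0.284, 0.0059]
plate 0.8 [0.4176, -0.5038, 0.0058]
plate 0.78 [0.6404, -0.4839, 0.0019]
grip 0.92 [0.5345, -0.2802, 0.0049]
grip 0.7 [0.6423, -0.4817, 0.0025]
grip 0.59 [0.4141, -0.5059, 0.0023]
bed 0.69 [0.6524, 0.0067, 0.0829]
left_slot 0.57 [0.656, 0.0041, 0.0827]
printer 0.74 [0.7658, -0.0127, 0.084]
```

View pics/scene0.png

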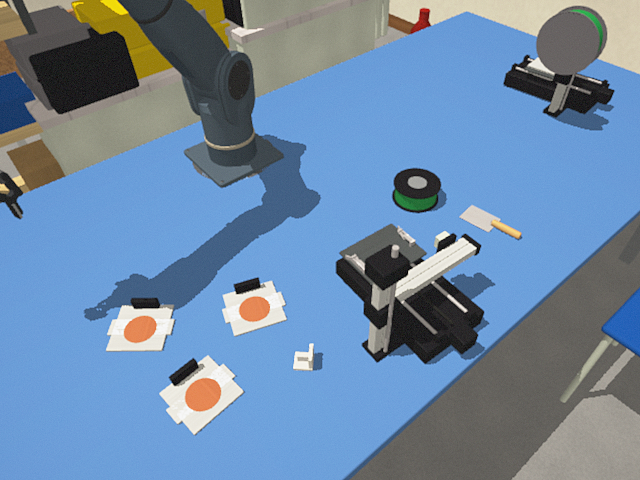

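View pics/top0.png

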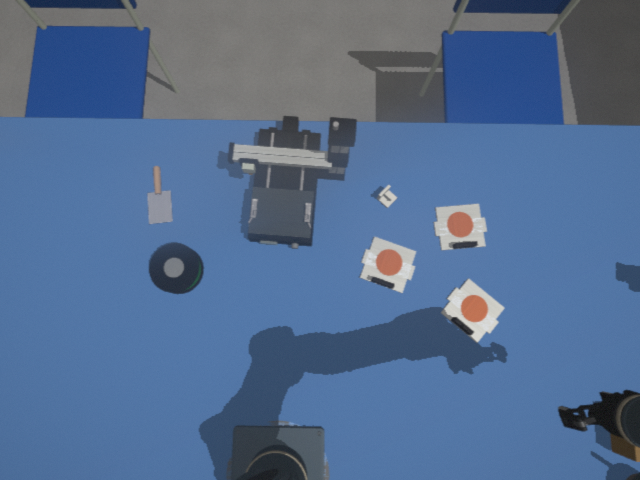

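The plate meant is at top-view pixel (389,262), with its grip toward the robot at (381,282). The bed deck is at (282,215) and its slot brackets are at (253,208) and (308,212). Next I'll zoom in and measure.

Run:
```python
import cv2,numpy as np
a=cv2.imread("pics/top0.png"); 
c=cv2.resize(a[110:260,220:360],None,fx=5,fy=4.0*1.0 if 0 else 4,interpolation=cv2.INTER_CUBIC)
c=cv2.resize(a[175:255,235:335],None,fx=7,fy=7,interpolation=cv2.INTER_CUBIC)
cv2.imwrite("pics/bedz.png",cv2.convertScaleAbs(c,alpha=1.8,beta=20))
c=cv2.resize(a[225:305,345:430],None,fx=7,fy=7,interpolation=cv2.INTER_CUBIC)
cv2.imwrite("pics/platez.png",c)
```

```text
(no output)
```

View pics/bedz.png

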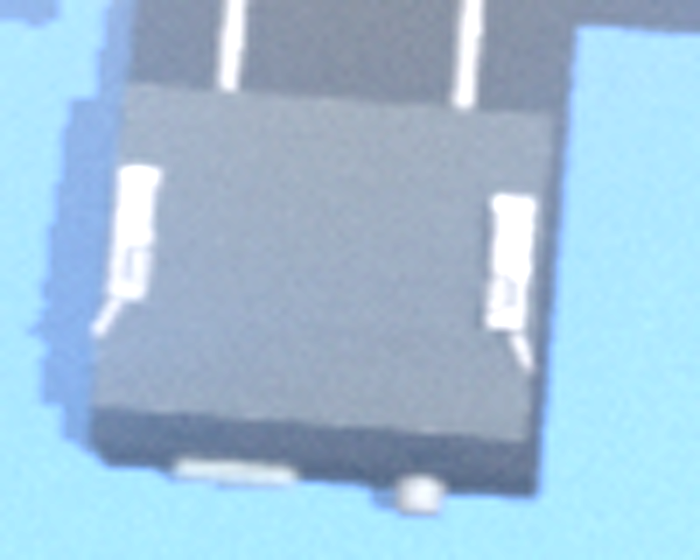

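View pics/platez.png

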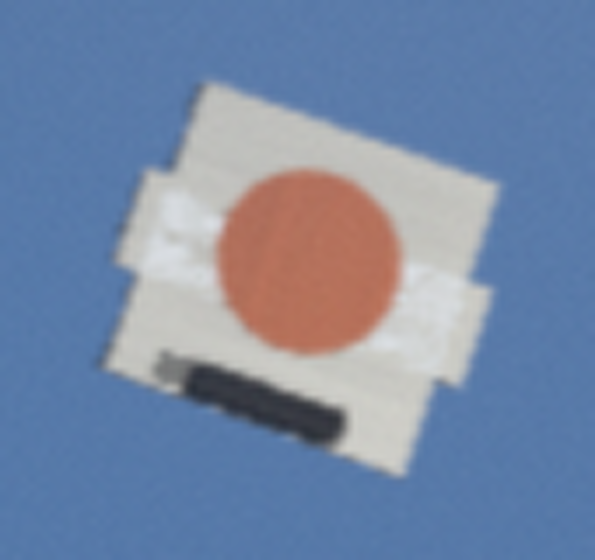

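```bash
cat > h.py <<'E'
import numpy as np,cv2
from cell import telemetry, optics, spot_in, masks_of
from scipy.spatial.transform import Rotation as R
def ext(p):
    if "rvec" in p:
        Rm=cv2.Rodrigues(np.array(p["rvec"]))[0]; return Rm.T, -Rm.T@np.array(p["tvec"]).ravel()
    s=p["state"]; q=s["ee_rot"]; T=R.from_quat([q[1],q[2],q[3],q[0]]).as_matrix(); M=np.array(p["mount"])
    return T@M[:3,:3], T@M[:3,3]+s["eef_pos"]
def toplane(p,uv,z):
    Rc,c=ext(p); uv=np.atleast_2d(uv).astype(float); K=np.array(p["mtx"])
    d=np.c_[uv,np.ones(len(uv))]@np.linalg.inv(K).T@Rc.T
    return c+d*((z-c[2])/d[:,2])[:,None]
def proj(p,X):
    Rc,c=ext(p); x=(np.atleast_2d(X)-c)@Rc@np.array(p["mtx"]).T; return x[:,:2]/x[:,2:]
def wrist(name=None):
    s=telemetry.state(); p=optics.snapshot("wrist"); p["state"]=s
    if name: cv2.imwrite(f"pics/{name}.png",p["color"][:,:,::-1])
    return p
def fit(local,world):
    local=np.array(local)[:,:2];w=np.array(world)[:,:2];a=local-local.mean(0);b=w-w.mean(0)
    th=np.arctan2((a[:,0]*b[:,1]-a[:,1]*b[:,0]).sum(),(a*b).sum()); c,s=np.cos(th),np.sin(th);Q=np.array([[c,-s],[s,c]])
    t=w.mean(0)-Q@local.mean(0); return t,th,((local@Q.T+t)-w)
def tool(s=None):
    s=s or telemetry.state(); q=s["ee_rot"]; return R.from_quat([q[1],q[2],q[3],q[0]])
def delta(target_xyz, yaw_rot):  # yaw_rot: target Rotation
    s=telemetry.state(); T=tool(s); d=T.inv().apply(np.array(target_xyz)-s["eef_pos"])/0.025
    r=(T.inv()*yaw_rot).as_rotvec(degrees=True)/5
    return d,r
E
python3 - <<'E'
from h import *
p=optics.snapshot("top")
f=lambda L,ou,ov:(np.array(L)+.5)/7-.5+[ou,ov]
W=toplane(p,f([(130,85),(553,115),(525,440),(97,405)],235,175),.085)
t,th,r=fit([(.062,.08),(.062,-.08),(-.062,-.08),(-.062,.08)],W);print("bed",t,np.degrees(th),r*1000)
W=toplane(p,f([(207,82),(498,185),(405,476),(105,368)],345,225),.005)
t,th,r=fit([(.06,.06),(.06,-.06),(-.06,-.06),(-.06,.06)],W);print("plate",t,np.degrees(th),r*1000)
print(np.array(p["tvec"]),ext(p)[1])
w=wrist("w0"); print(w["mount"],w["mtx"])
print(tool().as_matrix())
E
```

```text
bed [0.65711131 0.00128677] -3.6366191770065703 [[ 1.10087097  0.99169538]
 [ 0.18014256 -0.97828545]
 [-0.40934911 -1.47176134]
 [-0.87166442  1.4583514 ]]
plate [ 0.53614202 -0.28526996] -19.109975070142248 [[ 0.459758    0.42373416]
 [ 0.12335933 -0.5926827 ]
 [-0.18194808  0.51908132]
 [-0.40116924 -0.35013278]]
[-0.08385565  0.57976512  1.15448239] [ 0.36649882 -0.0836058   1.23882107]
[[ 1.18614963e-04 -9.60407570e-01 -2.78598790e-01  7.01314726e-02]
 [ 9.99999993e-01  1.22038337e-04  5.05537022e-06 -1.59312843e-04]
 [ 2.91445172e-05 -2.78598789e-01  9.60407577e-01 -1.43054103e-01]
 [ 0.00000000e+00  0.00000000e+00  0.00000000e+00  1.00000000e+00]] [[382.27063998   0.         317.1460991 ]
 [  0.         382.27063998 243.84238132]
 [  0.           0.           1.        ]]
[[ 9.45471903e-01  3.25703670e-01  2.34037964e-06]
 [ 3.25703669e-01 -9.45471901e-01  7.16562478e-05]
 [ 2.55514660e-05 -6.69866987e-05 -9.99999997e-01]]
```

View pics/w0.png

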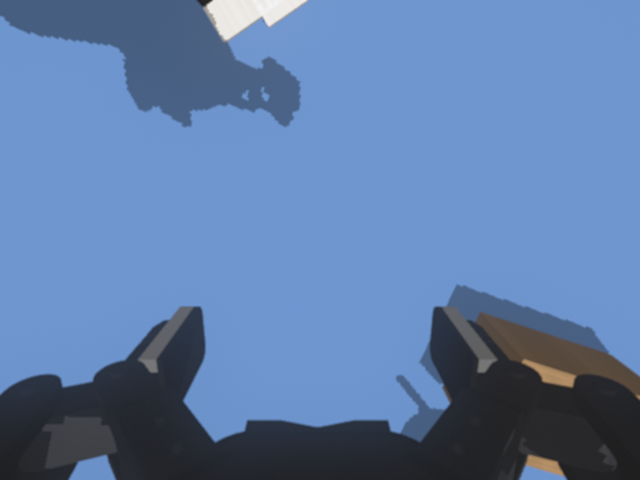

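```bash
cat >> h.py <<'E'
def down(yawdeg): # tool z down, tool x at yaw
    return R.from_euler('z',yawdeg,degrees=True)*R.from_euler('x',180,degrees=True)
def plan(target,yaw,n,start=None):
    s=telemetry.state(); T=tool(s); P=np.array(s["eef_pos"]); G=down(yaw)
    rv=(G*T.inv()).as_rotvec()/n; d=(np.array(target)-P)/n
    rows=[]
    for i in range(n):
        sh=T.inv().apply(d)/.025; tr=T.inv().apply(rv)*180/np.pi/5
        rows.append(np.round(np.r_[sh,tr],2)); T=R.from_rotvec(rv)*T
    a=np.array(rows); print("max",np.abs(a).max(0))
    for i in range(0,n,8): print([r.tolist() for r in a[i:i+8]])
def st():
    s=telemetry.state(); m=tool(s).as_matrix()
    print("t",round(s["clock"],2),"pos",np.round(s["eef_pos"],4),"yaw",round(np.degrees(np.arctan2(m[1,0],m[0,0])),2),"tilt",np.round(m[:2,2],4),"F",np.round(s["ft_force"],1),"M",np.round(s["moment"],2),"w",round(s["width"],3))
E
python3 - <<'E'
from h import *
plan([.53,-.30,.26],71,20)
E
```

```text
max [0.92 0.44 0.06 0.   0.   0.52]
[[0.81, -0.44, -0.06, -0.0, -0.0, -0.52], [0.83, -0.4, -0.06, -0.0, -0.0, -0.52], [0.84, -0.36, -0.06, -0.0, -0.0, -0.52], [0.86, -0.32, -0.06, -0.0, -0.0, -0.52], [0.87, -0.28, -0.06, -0.0, -0.0, -0.52], [0.88, -0.24, -0.06, -0.0, -0.0, -0.52], [0.89, -0.2, -0.06, -0.0, -0.0, -0.52], [0.9, -0.16, -0.06, -0.0, -0.0, -0.52]]
[[0.91, -0.12, -0.06, -0.0, -0.0, -0.52], [0.91, -0.08, -0.06, -0.0, -0.0, -0.52], [0.92, -0.04, -0.06, -0.0, -0.0, -0.52], [0.92, 0.0, -0.06, -0.0, -0.0, -0.52], [0.92, 0.04, -0.06, -0.0, -0.0, -0.52], [0.91, 0.09, -0.06, -0.0, -0.0, -0.52], [0.91, 0.13, -0.06, -0.0, -0.0, -0.52], [0.9, 0.17, -0.06, -0.0, -0.0, -0.52]]
[[0.89, 0.21, -0.06, -0.0, -0.0, -0.52], [0.88, 0.25, -0.06, -0.0, -0.0, -0.52], [0.87, 0.29, -0.06, -0.0, -0.0, -0.52], [0.86, 0.33, -0.06, -0.0, -0.0, -0.52]]
```

servo_tool(commands=[[0.81,-0.44,-0.06,0,0,-0.52,85],[0.83,-0.4,-0.06,0,0,-0.52,85],[0.84,-0.36,-0.06,0,0,-0.52,85],[0.86,-0.32,-0.06,0,0,-0.52,85],[0.87,-0.28,-0.06,0,0,-0.52,85],[0.88,-0.24,-0.06,0,0,-0.52,85],[0.89,-0.2,-0.06,0,0,-0.52,85],[0.9,-0.16,-0.06,0,0,-0.52,85]])

```text
clock: 1.6
eef_pos: [0.3512, -0.492, 0.2442]
ee_rot: [0.0, 0.936, 0.353, -0.0]
ft_force: [0.3, -0.4, 0.3]
width: 0.994
```

servo_tool(commands=[[0.91,-0.12,-0.06,0,0,-0.52,85],[0.91,-0.08,-0.06,0,0,-0.52,85],[0.92,-0.04,-0.06,0,0,-0.52,85],[0.92,0,-0.06,0,0,-0.52,85],[0.92,0.04,-0.06,0,0,-0.52,85],[0.91,0.09,-0.06,0,0,-0.52,85],[0.91,0.13,-0.06,0,0,-0.52,85],[0.9,0.17,-0.06,0,0,-0.52,85]])

```text
clock: 2.4
eef_pos: [0.4794, -0.3375, 0.2578]
ee_rot: [0.001, 0.847, 0.531, -0.0]
ft_force: [0.2, -0.1, 0.2]
width: 0.99
```

Run:
```python
from h import *
st();plan([.53,-.31,.26],71,6)
```

```text
t 2.4 pos [ 0.4794 -0.3375  0.2578] yaw 64.16 tilt [ 0.0007 -0.002 ] F [ 0.2 -0.1  0.2] M [0.06 0.01 0.02] w 0.99
max [0.31 0.25 0.02 0.   0.   0.23]
[[0.31, 0.22, -0.02, 0.0, 0.0, -0.23], [0.31, 0.23, -0.02, 0.0, 0.0, -0.23], [0.3, 0.24, -0.01, 0.0, 0.0, -0.23], [0.3, 0.24, -0.01, 0.0, 0.0, -0.23], [0.29, 0.25, -0.01, 0.0, 0.0, -0.23], [0.29, 0.25, -0.01, 0.0, 0.0, -0.23]]
```

servo_tool(commands=[[0.62,0.45,-0.03,0,0,-0.46,85],[0.6,0.48,-0.02,0,0,-0.46,85],[0.6,0.5,0,0,0,-0.4,85],[0,0,0,0,0,0,85],[0,0,0,0,0,0,85]])

```text
clock: 2.9
eef_pos: [0.5378, -0.3033, 0.2591]
ee_rot: [0.001, 0.81, 0.587, 0.0]
ft_force: [-0.6, -0.2, -0.3]
width: 0.995
```

Run:
```python
from h import *
st();p=wrist("w1")
print(proj(p,[[.536,-.285,.005]]))
import pickle; pickle.dump(p,open("w1.pkl","wb"))
```

```text
t 2.9 pos [ 0.5378 -0.3033  0.2591] yaw 71.83 tilt [ 0.002  -0.0013] F [-0.6 -0.2 -0.3] M [-0.04 -0.05  0.06] w 0.995
[[310.0941057  186.77017925]]
```

View pics/w1.png

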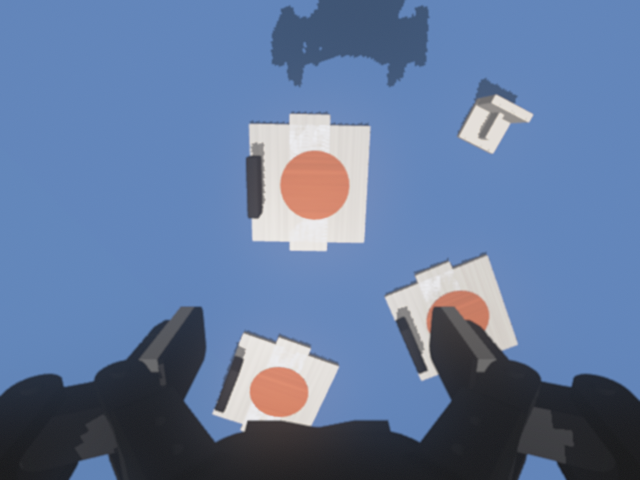

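The plate is at wrist pixel (315,185), with corners near (249,122), (371,125), (365,243) and (252,241) and its grip on the left. I'll refine this.

Run:
```python
from h import *
import pickle; p=pickle.load(open("w1.pkl","rb"))
c=p["color"].astype(int); sub=np.zeros((480,640),bool); sub[140:230,270:360]=1
m=(c[...,0]-c[...,2]>50)&sub; v,u=np.nonzero(m); print(m.sum(),toplane(p,[u.mean(),v.mean()],.005), u.mean(),v.mean())
W=toplane(p,[(249,122),(371,124.5),(365,243),(252,241)],.005)
t,th,r=fit([(-.06,.06),(.06,.06),(.06,-.06),(-.06,-.06)],W);print(t,np.degrees(th),r*1000)
# min-area rectangle of white
g=c.min(2); sub[:]=0; sub[95:260,235:385]=1
m=((g>130)|(c[...,0]-c[...,2]>50))&sub
v,u=np.nonzero(m); W=toplane(p,np.c_[u,v],.005)[:,:2]*1000
rect=cv2.minAreaRect(W.astype(np.float32)); print(rect)
```

```text
3745 [[ 0.54082676 -0.28433771  0.005     ]] 314.31481975967955 184.7041388518024
[ 0.53571616 -0.28318125] -19.23791811369352 [[ 0.03761078 -1.31371617]
 [-0.78145287 -0.93990755]
 [-0.59840267  1.46407366]
 [ 1.34224476  0.78955005]]
((534.9224853515625, -283.5595397949219), (142.24607849121094, 122.5449447631836), 70.67215728759766)
```

Run:
```python
from h import *
plan([.63,-.05,.28],86.4,12)
```

```text
max [0.9  0.24 0.07 0.   0.   0.24]
[[0.9, 0.03, -0.07, 0.0, 0.0, -0.24], [0.9, 0.05, -0.07, 0.0, 0.0, -0.24], [0.9, 0.07, -0.07, 0.0, 0.0, -0.24], [0.89, 0.09, -0.07, 0.0, 0.0, -0.24], [0.89, 0.1, -0.07, 0.0, 0.0, -0.24], [0.89, 0.12, -0.07, 0.0, 0.0, -0.24], [0.89, 0.14, -0.07, 0.0, 0.0, -0.24], [0.88, 0.16, -0.07, 0.0, 0.0, -0.24]]
[[0.88, 0.18, -0.07, 0.0, 0.0, -0.24], [0.88, 0.2, -0.07, 0.0, 0.0, -0.24], [0.87, 0.22, -0.07, 0.0, 0.0, -0.24], [0.87, 0.24, -0.07, 0.0, 0.0, -0.24]]
```

servo_tool(commands=[[0.9,0.03,-0.07,0,0,-0.24,85],[0.9,0.05,-0.07,0,0,-0.24,85],[0.9,0.07,-0.07,0,0,-0.24,85],[0.89,0.09,-0.07,0,0,-0.24,85],[0.89,0.1,-0.07,0,0,-0.24,85],[0.89,0.12,-0.07,0,0,-0.24,85],[0.89,0.14,-0.07,0,0,-0.24,85],[0.88,0.16,-0.07,0,0,-0.24,85]])

```text
clock: 3.75
eef_pos: [0.5983, -0.1341, 0.2727]
ee_rot: [0.002, 0.76, 0.65, -0.002]
ft_force: [0.7, 0.2, 0.4]
width: 0.996
```

servo_tool(commands=[[0.88,0.18,-0.07,0,0,-0.24,85],[0.88,0.2,-0.07,0,0,-0.24,85],[0.87,0.22,-0.07,0,0,-0.24,85],[0.5,0.24,-0.07,0,0,-0.24,85],[0,0,0,0,0,0,85],[0,0,0,0,0,0,85]])

```text
clock: 4.35
eef_pos: [0.63, -0.0522, 0.2803]
ee_rot: [0.002, 0.729, 0.684, -0.002]
ft_force: [0.3, -0.2, 0.0]
width: 0.998
```

Run:
```python
from h import *
st();p=wrist("w2")
print(proj(p,[[.657,.0013,.085]]))
import pickle; pickle.dump(p,open("w2.pkl","wb"))
```

```text
t 4.35 pos [ 0.63   -0.0522  0.2803] yaw 86.39 tilt [-0.001  -0.0058] F [ 0.3 -0.2  0. ] M [-0.   -0.04 -0.02] w 0.998
[[345.55333855 150.52091552]]
```

View pics/w2.png

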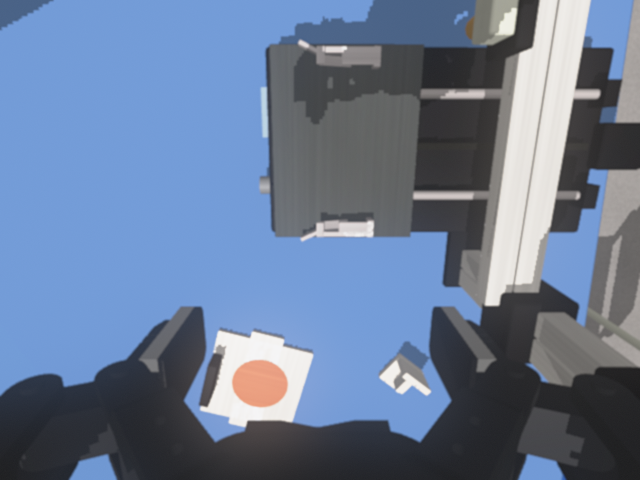

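Run:
```python
import cv2
a=cv2.imread("pics/w2.png"); c=cv2.resize(a[35:245,255:435],None,fx=4,fy=4,interpolation=cv2.INTER_CUBIC)
c=cv2.convertScaleAbs(c,alpha=1.7,beta=10);cv2.imwrite("pics/w2a.png",c[:420]);cv2.imwrite("pics/w2b.png",c[420:])
```

```text
(no output)
```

View pics/w2a.png

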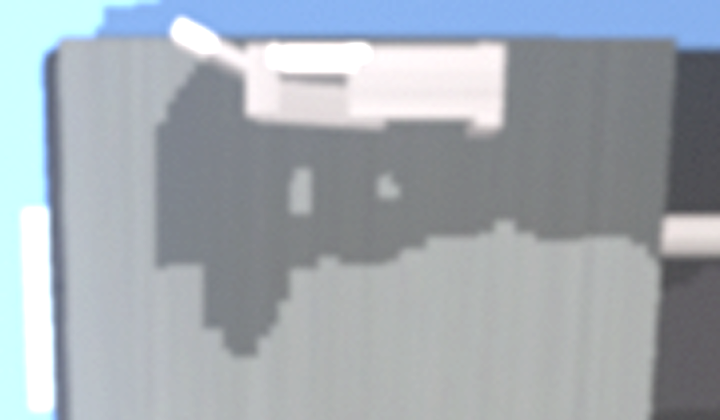

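View pics/w2b.png

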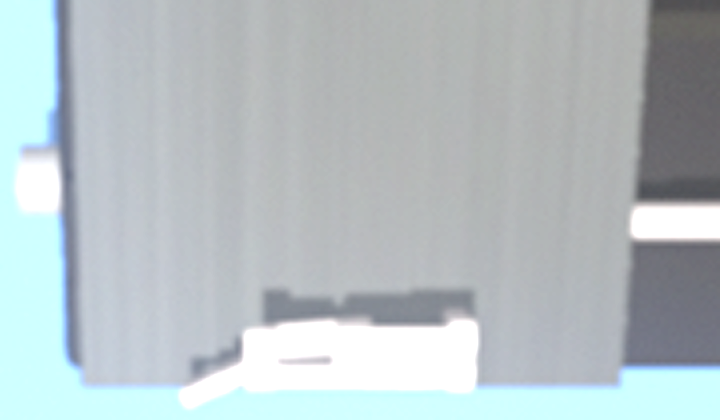

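Run:
```python
from h import *
import pickle; p=pickle.load(open("w2.pkl","rb"))
f=lambda L:(np.array(L)+.5)/4-.5+[255,35]
W=toplane(p,f([(58,40),(678,38),(621,804),(83,804)]),.085)
t,th,r=fit([(-.062,.08),(.062,.08),(.062,-.08),(-.062,-.08)],W);print(t,np.degrees(th),r*1000)
# bracket tops z=.1 : front/back edges & inner edges, in bed frame
c,s=np.cos(th),np.sin(th);Q=np.array([[c,-s],[s,c]])
B=toplane(p,f([(250,120),(503,128),(505,40),(246,745),(476,742),(474,812),(246,808)]),.1)[:,:2]
print((B-t)@Q*1000)
# mid-line estimate at left/right edges
b=lambda L,z:((toplane(p,f(L),z)[:,:2]-t)@Q*1000)
```

```text
[0.65620259 0.00467102] -3.6123500475963626 [[-0.1315385   1.04493679]
 [ 0.07683995  0.68902777]
 [ 0.42748029 -0.93269261]
 [-0.37278174 -0.80127194]]
[[-23.41915097  62.04486578]
 [ 25.57806824  60.62223325]
 [ 25.23479889  76.02133842]
 [-24.26368722 -61.83516805]
 [ 25.47215396 -61.14141123]
 [ 25.69471317 -76.85014319]
 [-24.27175962 -75.97409203]]
```

Run:
```python
from h import *
plan([.4845,-.2662,.10],70.8,12)
```

```text
max [0.83 0.44 0.61 0.   0.01 0.26]
[[-0.74, -0.44, 0.61, 0.0, 0.01, 0.26], [-0.75, -0.42, 0.61, 0.0, 0.01, 0.26], [-0.76, -0.4, 0.6, 0.0, 0.01, 0.26], [-0.77, -0.39, 0.6, 0.0, 0.01, 0.26], [-0.78, -0.37, 0.6, 0.0, 0.01, 0.26], [-0.79, -0.35, 0.6, 0.0, 0.01, 0.26], [-0.79, -0.33, 0.6, 0.0, 0.01, 0.26], [-0.8, -0.32, 0.6, 0.0, 0.01, 0.26]]
[[-0.81, -0.3, 0.6, 0.0, 0.01, 0.26], [-0.81, -0.28, 0.6, 0.0, 0.01, 0.26], [-0.82, -0.26, 0.6, 0.0, 0.01, 0.26], [-0.83, -0.24, 0.6, 0.0, 0.01, 0.26]]
```

servo_tool(commands=[[-0.74,-0.44,0.61,0,0.01,0.26,50],[-0.75,-0.42,0.61,0,0.01,0.26,50],[-0.76,-0.4,0.6,0,0.01,0.26,50],[-0.77,-0.39,0.6,0,0.01,0.26,50],[-0.78,-0.37,0.6,0,0.01,0.26,50],[-0.79,-0.35,0.6,0,0.01,0.26,50],[-0.79,-0.33,0.6,0,0.01,0.26,50],[-0.8,-0.32,0.6,0,0.01,0.26,50]])

```text
clock: 5.2
eef_pos: [0.5265, -0.2081, 0.1581]
ee_rot: [0.002, 0.794, 0.608, 0.001]
ft_force: [0.3, 0.6, 0.7]
width: 0.584
```

servo_tool(commands=[[-0.81,-0.3,0.6,0,0.01,0.26,50],[-0.81,-0.28,0.6,0,0.01,0.26,50],[-0.82,-0.26,0.6,0,0.01,0.26,50],[-0.5,-0.24,0.5,0,0.01,0.26,50],[0,0,0,0,0,0,50],[0,0,0,0,0,0,50]])

```text
clock: 5.8
eef_pos: [0.4688, -0.2835, 0.0974]
ee_rot: [0.001, 0.827, 0.562, -0.001]
ft_force: [0.3, 0.1, 0.1]
width: 0.586
```

Run:
```python
from h import *
st();plan([.4845,-.2662,.06],70.8,3);p=wrist("w3")
c=p["color"]
```

```text
t 5.8 pos [ 0.4688 -0.2835  0.0974] yaw 68.33 tilt [-0.0002 -0.0033] F [0.3 0.1 0.1] M [ 0.03 -0.03 -0.04] w 0.586
max [0.29 0.12 0.5  0.   0.01 0.16]
[[0.29, 0.11, 0.5, 0.0, 0.01, -0.16], [0.29, 0.11, 0.5, 0.0, 0.01, -0.16], [0.29, 0.12, 0.5, 0.0, 0.01, -0.16]]
```

View pics/w3.png

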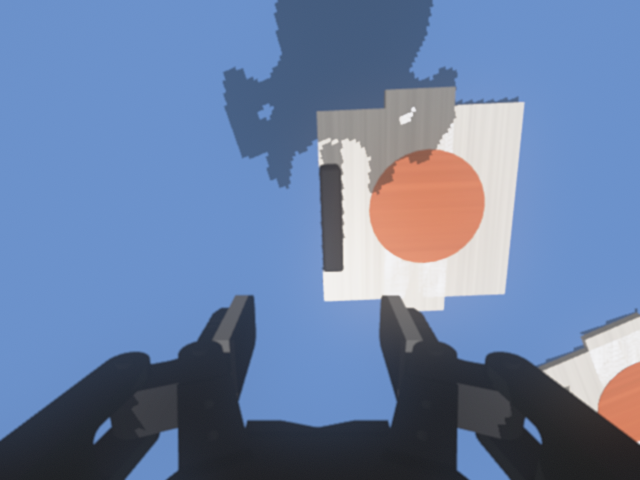

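The black grip's top spans about (320–343, 164–271), which puts it straight ahead of the jaws.

Run:
```python
from h import *
p=wrist()
W=toplane(p,[(321,165),(341,165),(343,271),(323,271)],.033);print(W.mean(0),W)
E2=toplane(p,[(317,111),(524,102),(505,294),(324,301)],.005)
t,th,r=fit([(-.06,.06),(.06,.06),(.06,-.06),(-.06,-.06)],E2);print(t,np.degrees(th),r*1000)
c,s=np.cos(th),np.sin(th);print(t-.054*np.array([c,s]))
```

```text
[ 0.4847095  -0.26431862  0.033     ] [[ 0.49002557 -0.23408834  0.033     ]
 [ 0.49993112 -0.23802052  0.033     ]
 [ 0.47980483 -0.29471238  0.033     ]
 [ 0.46907648 -0.29045322  0.033     ]]
[ 0.53532849 -0.28346891] -19.230043431320837 [[-0.15050876 -0.32722265]
 [ 0.03447105 -0.24522138]
 [-0.33377989  0.43327277]
 [ 0.4498176   0.13917126]]
[ 0.48434148 -0.26568337]
```

servo_tool(commands=[[0.4,0.15,0.5,0,0.01,-0.22,50],[0.4,0.15,0.5,0,0.01,-0.22,50],[0,0,0,0,0,0,50],[0,0,0,0,0,0,50]])

```text
clock: 6.3
eef_pos: [0.488, -0.2629, 0.0716]
ee_rot: [0.002, 0.813, 0.582, 0.001]
ft_force: [-0.2, -0.2, -0.3]
width: 0.583
```

Run:
```python
from h import *
st();plan([.4845,-.2655,.010],70.8,4)
```

```text
t 6.3 pos [ 0.488  -0.2629  0.0716] yaw 71.14 tilt [ 0.0046 -0.0014] F [-0.2 -0.2 -0.3] M [ 0.02 -0.03 -0.01] w 0.583
max [0.04 0.03 0.62 0.01 0.   0.02]
[[-0.04, -0.03, 0.62, 0.01, -0.0, 0.02], [-0.04, -0.03, 0.62, 0.01, -0.0, 0.02], [-0.04, -0.03, 0.62, 0.01, -0.0, 0.02], [-0.04, -0.02, 0.62, 0.01, -0.0, 0.02]]
```

servo_tool(commands=[[-0.05,-0.04,0.6,0.02,-0.01,0.03,50],[-0.05,-0.04,0.6,0.02,-0.01,0.03,50],[-0.05,-0.03,0.6,0,0,0,50],[-0.02,-0.02,0.4,0,0,0,50],[0,0,0,0,0,0,50],[0,0,0,0,0,0,50]])

```text
clock: 6.9
eef_pos: [0.4854, -0.265, 0.0157]
ee_rot: [0.002, 0.814, 0.581, 0.0]
ft_force: [0.0, 0.8, 0.8]
width: 0.584
```

Run:
```python
from h import *
st();plan([.4845,-.2655,.010],70.8,1)
```

```text
t 6.9 pos [ 0.4854 -0.265   0.0157] yaw 70.99 tilt [ 0.0022 -0.0026] F [0.  0.8 0.8] M [ 0.02 -0.03  0.  ] w 0.584
max [0.03 0.03 0.23 0.03 0.02 0.04]
[[-0.03, -0.03, 0.23, 0.03, 0.02, 0.04]]
```

servo_tool(commands=[[-0.03,-0.03,0.2,0.03,0.02,0.03,50],[0,0,0.02,0.02,0.02,0,30],[0,0,0,0,0,0,8],[0,0,0,0,0,0,5],[0,0,0,0,0,0,5],[0,0,0,0,0,0,5],[0,0,0,0,0,0,5]], force=80)

```text
clock: 7.6
eef_pos: [0.4851, -0.2659, 0.0117]
ee_rot: [-0.0, 0.815, 0.579, 0.001]
ft_force: [0.1, -1.1, -1.0]
width: 0.119
```

Run:
```python
from h import *
st()
```

```text
t 7.6 pos [ 0.4851 -0.2659  0.0117] yaw 70.81 tilt [0.001  0.0014] F [ 0.1 -1.1 -1. ] M [-0.03 -0.06  0.  ] w 0.119
```

servo_tool(commands=[[0,0,-0.4,0,0,0,5],[0,0,-0.8,0,0,0,5],[0,0,-1,0,0,0,5],[0,0,-1,0,0,0,5],[0,0,-1,0,0,0,5],[0,0,-1,0,0,0,5],[0,0,-1,0,0,0,5],[0,0,-0.5,0,0,0,5]])

```text
clock: 8.4
eef_pos: [0.4822, -0.2646, 0.1874]
ee_rot: [-0.003, 0.815, 0.58, -0.001]
ft_force: [-0.4, -0.5, -2.7]
width: 0.119
```

Run:
```python
from h import *
st();p=wrist("w4")
plan([.5515,.0106,.175],86.4,13)
```

```text
t 8.4 pos [ 0.4822 -0.2646  0.1874] yaw 70.88 tilt [-0.005   0.0044] F [-0.4 -0.5 -2.7] M [-0.04  0.1  -0.03] w 0.119
max [0.87 0.14 0.04 0.   0.   0.24]
[[0.87, -0.08, 0.04, -0.0, -0.0, -0.24], [0.87, -0.06, 0.04, -0.0, -0.0, -0.24], [0.87, -0.04, 0.04, -0.0, -0.0, -0.24], [0.87, -0.02, 0.04, -0.0, -0.0, -0.24], [0.87, -0.01, 0.04, -0.0, -0.0, -0.24], [0.87, 0.01, 0.04, -0.0, -0.0, -0.24], [0.87, 0.03, 0.04, -0.0, -0.0, -0.24], [0.87, 0.05, 0.04, -0.0, -0.0, -0.24]]
[[0.87, 0.07, 0.04, -0.0, -0.0, -0.24], [0.87, 0.09, 0.04, -0.0, -0.0, -0.24], [0.87, 0.1, 0.04, -0.0, -0.0, -0.24], [0.87, 0.12, 0.04, -0.0, -0.0, -0.24], [0.86, 0.14, 0.04, -0.0, -0.0, -0.24]]
```

View pics/w4.png

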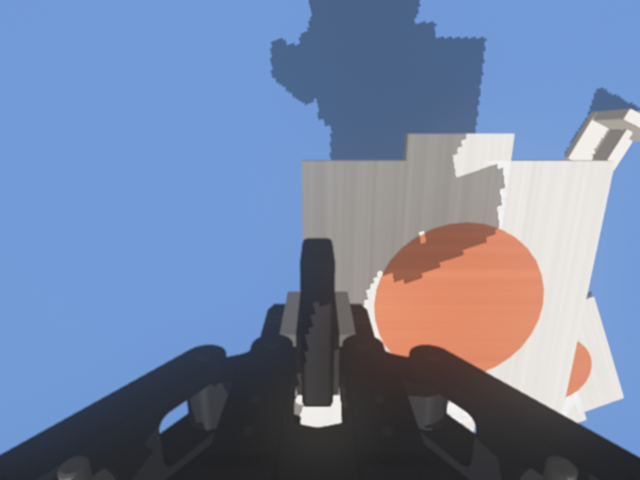

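The plate is held by its grip. Its visible corners are (302,161) and (612,161), and the ear runs (407,134)–(514,134).

Run:
```python
from h import *
p=wrist(); s=p["state"]; T=tool(s)
px=np.array([(302,161),(407,134),(514,134),(612,161)],float)
M=np.array(p["mount"]); d=np.c_[px,np.ones(4)]@np.linalg.inv(p["mtx"]).T@M[:3,:3].T; c=M[:3,3]
X=c+d*((.0067-c[2])/d[:,2])[:,None]; print(X*1000)
# plate frame: x_p=tool y, y_p = tool x
t,th,r=fit([(-.06,.06),(-.02,.07),(.02,.07),(.06,.06)],X[:,[1,0]]); print(t*1000,np.degrees(th),r*1000)
```

```text
[[ 60.10987079  -6.29965469   6.7       ]
 [ 70.07332223  33.33593213   6.7       ]
 [ 70.07796951  73.59620093   6.7       ]
 [ 60.13080804 112.58758554   6.7       ]]
[53.28987924  0.0979944 ] -0.013342633936468565 [[-0.39649207  0.00209436]
 [-0.02975124  0.02932773]
 [-0.29002113  0.01536554]
 [ 0.71626444 -0.04678764]]
```

servo_tool(commands=[[0.87,-0.08,0.04,0,0,-0.24,5],[0.87,-0.06,0.04,0,0,-0.24,5],[0.87,-0.04,0.04,0,0,-0.24,5],[0.87,-0.02,0.04,0,0,-0.24,5],[0.87,-0.01,0.04,0,0,-0.24,5],[0.87,0.01,0.04,0,0,-0.24,5],[0.87,0.03,0.04,0,0,-0.24,5],[0.87,0.05,0.04,0,0,-0.24,5]])

```text
clock: 9.3
eef_pos: [0.5193, -0.093, 0.1733]
ee_rot: [-0.006, 0.764, 0.646, -0.004]
ft_force: [-0.2, 0.8, -2.6]
width: 0.126
```

servo_tool(commands=[[0.87,0.07,0.04,0,0,-0.24,5],[0.87,0.09,0.04,0,0,-0.24,5],[0.87,0.1,0.04,0,0,-0.24,5],[0.7,0.12,0.04,0,0,-0.24,5],[0.4,0.1,0.0,0,0,-0.2,5],[0,0,0,0,0,0,5],[0,0,0,0,0,0,5]])

```text
clock: 10.0
eef_pos: [0.5403, 0.0042, 0.1642]
ee_rot: [-0.01, 0.726, 0.687, -0.007]
ft_force: [0.3, -0.2, -2.0]
width: 0.12
```

Run:
```python
from h import *
st();plan([.5515,.0106,.120],86.4,4)
```

```text
t 10.0 pos [0.5403 0.0042 0.1642] yaw 86.81 tilt [-0.0241  0.0051] F [ 0.3 -0.2 -2. ] M [-0.03  0.1   0.03] w 0.12
max [0.07 0.12 0.44 0.07 0.01 0.02]
[[0.07, 0.12, 0.44, -0.07, -0.01, 0.02], [0.07, 0.12, 0.44, -0.07, -0.01, 0.02], [0.07, 0.11, 0.44, -0.07, -0.01, 0.02], [0.07, 0.11, 0.44, -0.07, -0.01, 0.02]]
```

servo_tool(commands=[[0.08,0.15,0.3,-0.3,-0.05,0.08,5],[0.08,0.15,0.4,0,0,0,5],[0.08,0.12,0.4,0,0,0,5],[0.02,0.05,0.3,0,0,0,5],[0,0,0,0,0,0,5],[0,0,0,0,0,0,5]])

```text
clock: 10.6
eef_pos: [0.5525, 0.0049, 0.1262]
ee_rot: [0.001, 0.731, 0.682, -0.001]
ft_force: [0.2, -0.5, -1.7]
width: 0.121
```

Run:
```python
from h import *
st();plan([.5515,.0106,.100],86.4,1)
p=wrist("w5")
```

```text
t 10.6 pos [0.5525 0.0049 0.1262] yaw 86.0 tilt [-0.0006 -0.0033] F [ 0.2 -0.5 -1.7] M [ 0.01  0.09 -0.03] w 0.121
max [0.23 0.05 1.05 0.   0.04 0.08]
[[0.23, -0.05, 1.05, -0.0, 0.04, -0.08]]
```

View pics/w5.png

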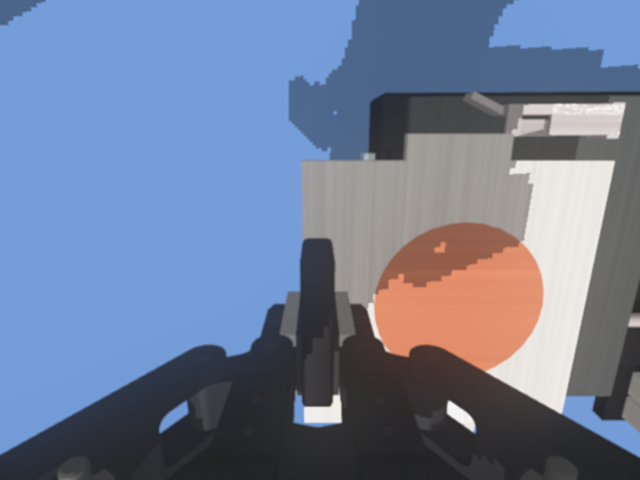

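Run:
```python
from h import *
p=wrist(); img=p["color"][:,:,::-1].copy()
th=np.radians(-3.62);Q=np.array([[np.cos(th),-np.sin(th)],[np.sin(th),np.cos(th)]])
big=cv2.resize(img[80:180,360:640],None,fx=2.8,fy=5.6 if 0 else 2.8,interpolation=cv2.INTER_CUBIC)
big=cv2.convertScaleAbs(big,alpha=1.5,beta=20)
for col,b in [((0,0,255),(.6563,.0045)),((0,255,0),(.6563,.0015))]:
    L=np.array([(-24,62,15),(-24,76,15),(25.5,62,15),(25.5,76,15),(-62,80,0)])/1000
    X=np.c_[L[:,:2]@Q.T+b,L[:,2]+.085]
    for u in proj(p,X):
        cv2.circle(big,tuple(int(v) for v in (u-[360,80])*2.8),4,col,1)
cv2.imwrite("pics/w5z.png",big)
```

```text
(no output)
```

View pics/w5z.png

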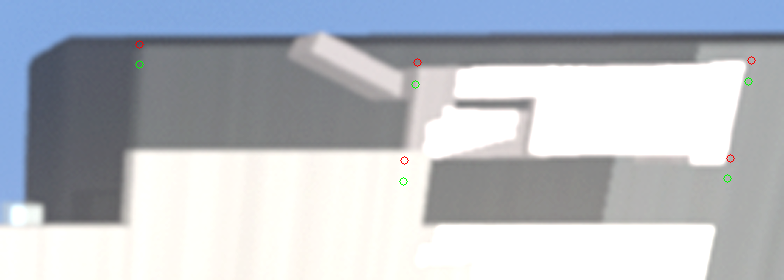

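servo_tool(commands=[[0.2,-0.06,0.3,0,0,-0.07,5],[0.06,0,0.3,0,0.02,0,5],[0.02,0,0.25,0,0.02,0,5],[0,0,0,0,0,0,5],[0,0,0,0,0,0,5]])

```text
clock: 11.2
eef_pos: [0.5515, 0.013, 0.1038]
ee_rot: [0.0, 0.729, 0.685, 0.001]
ft_force: [-0.4, 0.3, -3.4]
width: 0.123
```

Run:
```python
from h import *
st();plan([.5515,.0113,.0975],86.4,1)
p=wrist("w6")
```

```text
t 11.2 pos [0.5515 0.013  0.1038] yaw 86.42 tilt [0.0009 0.0007] F [-0.4  0.3 -3.4] M [ 0.03  0.15 -0.01] w 0.123
max [0.07 0.01 0.25 0.01 0.01 0.  ]
[[-0.07, 0.01, 0.25, 0.01, -0.01, 0.0]]
```

servo_tool(commands=[[-0.07,0.01,0.12,0.0,0,0,5],[0,0,0.1,0,0,0,5],[0,0,0,0,0,0,5],[0,0,0,0,0,0,5]])

```text
clock: 11.65
eef_pos: [0.552, 0.0107, 0.0983]
ee_rot: [0.0, 0.729, 0.684, 0.001]
ft_force: [-0.0, -0.3, -1.9]
width: 0.122
```

Run:
```python
from h import *
st()
```

```text
t 11.65 pos [0.552  0.0107 0.0983] yaw 86.39 tilt [0.0017 0.0005] F [-0.  -0.3 -1.9] M [-0.01  0.11 -0.02] w 0.122
```

servo_tool(commands=[[0,0,0.05,0,0,0,5],[0,0,0,0,0,0,5],[0,0,0,0,0,0,5]])

```text
clock: 11.95
eef_pos: [0.552, 0.0107, 0.0972]
ee_rot: [0.001, 0.729, 0.684, 0.001]
ft_force: [0.2, -0.4, -2.8]
width: 0.123
```

Run:
```python
from h import *
st(); p=wrist("w7")
```

```text
t 11.95 pos [0.552  0.0107 0.0972] yaw 86.39 tilt [0.002  0.0005] F [ 0.2 -0.4 -2.8] M [ 0.05  0.17 -0.04] w 0.123
```

View pics/w7.png

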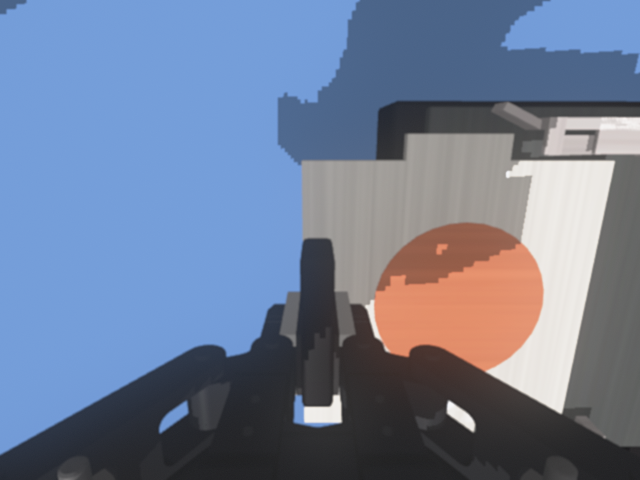

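servo_tool(commands=[[0,0,0.04,0,0,0,5],[0,0,0.02,0,0,0,5],[0,0,0,0,0,0,5]])

```text
clock: 12.3
eef_pos: [0.5526, 0.0107, 0.0964]
ee_rot: [0.001, 0.729, 0.684, 0.001]
ft_force: [-1.5, 0.5, -0.6]
width: 0.122
```

Run:
```python
from h import *
st()
```

```text
t 12.3 pos [0.5526 0.0107 0.0964] yaw 86.38 tilt [0.0035 0.0003] F [-1.5  0.5 -0.6] M [0.03 0.38 0.01] w 0.122
```

servo_tool(commands=[[0,0,0.01,0.04,0,0,5],[0,0,0.0,0,0,0,5]])

```text
clock: 12.5
eef_pos: [0.5526, 0.0107, 0.0965]
ee_rot: [-0.0, 0.729, 0.684, 0.0]
ft_force: [-1.8, -0.4, 0.3]
width: 0.118
```

Run:
```python
from h import *
st();plan([.562,.01055,.0963],86.38,3);s=telemetry.state()
```

```text
t 12.5 pos [0.5526 0.0107 0.0965] yaw 86.38 tilt [0.0002 0.0005] F [-1.8 -0.4  0.3] M [ 0.04  0.25 -0.05] w 0.118
max [0.01 0.12 0.   0.   0.   0.  ]
[[0.01, 0.12, 0.0, 0.0, -0.0, 0.0], [0.01, 0.12, 0.0, 0.0, -0.0, 0.0], [0.01, 0.12, 0.0, 0.0, -0.0, 0.0]]
```

servo_tool(commands=[[0.02,0.2,0,0,0,0,5],[0,0.2,0,0,0,0,5],[0,0.2,0,0,0,0,5],[0,0.2,0,0,0,0,5],[0,0.0,0,0,0,0,5]])

```text
clock: 13.0
eef_pos: [0.5725, 0.01, 0.0966]
ee_rot: [-0.001, 0.729, 0.685, -0.001]
ft_force: [-1.8, -0.6, 3.3]
width: 0.118
```

Run:
```python
from h import *
st(); p=wrist("w8")
```

```text
t 13.0 pos [0.5725 0.01   0.0966] yaw 86.4 tilt [-0.0028  0.0002] F [-1.8 -0.6  3.3] M [ 0.04  0.26 -0.02] w 0.118
```

View pics/w8.png

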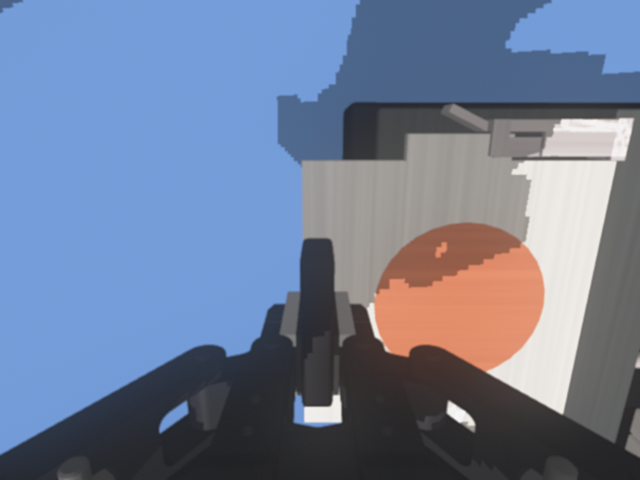

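The left ear's front edge is passing under the bracket roof near (495,134), with no side force.

servo_tool(commands=[[0,0.15,-0.01,-0.03,0,0,5],[0,0.15,0,0,0,0,5],[0,0,0,0,0,0,5]])

```text
clock: 13.35
eef_pos: [0.5799, 0.0096, 0.0965]
ee_rot: [-0.0, 0.729, 0.685, -0.0]
ft_force: [-3.7, -0.6, 5.5]
width: 0.118
```

Run:
```python
from h import *
st()
```

```text
t 13.35 pos [0.5799 0.0096 0.0965] yaw 86.41 tilt [-0.001  0.   ] F [-3.7 -0.6  5.5] M [ 0.12  0.64 -0.05] w 0.118
```

servo_tool(commands=[[0,0.15,-0.02,-0.01,0,0,5],[0,0.15,-0.01,0,0,0,5],[0,0,0,0,0,0,5]])

```text
clock: 13.65
eef_pos: [0.5847, 0.0091, 0.0966]
ee_rot: [-0.002, 0.729, 0.685, -0.003]
ft_force: [-7.8, -0.3, 10.2]
width: 0.122
```

Run:
```python
from h import *
st()
```

```text
t 13.65 pos [0.5847 0.0091 0.0966] yaw 86.43 tilt [-0.0066 -0.0007] F [-7.8 -0.3 10.2] M [0.17 1.26 0.02] w 0.122
```

servo_tool(commands=[[0,0.05,-0.03,-0.07,0,0,5],[0,0.1,-0.02,0,0,0,5]])

```text
clock: 13.85
eef_pos: [0.5856, 0.0089, 0.0968]
ee_rot: [-0.002, 0.729, 0.685, -0.003]
ft_force: [-7.5, 0.5, 2.3]
width: 0.123
```

Run:
```python
from h import *
st()
```

```text
t 13.85 pos [0.5856 0.0089 0.0968] yaw 86.47 tilt [-0.0067 -0.0017] F [-7.5  0.5  2.3] M [ 0.34  1.38 -0.01] w 0.123
```

servo_tool(commands=[[0,0.15,-0.01,-0.02,0,0,5],[0,0.15,0,-0.02,0,0,5]])

```text
clock: 14.05
eef_pos: [0.5888, 0.0086, 0.0965]
ee_rot: [-0.003, 0.728, 0.685, -0.005]
ft_force: [-17.3, 1.0, 18.6]
width: 0.12
```

servo_tool(commands=[[0,0.15,0,-0.02,0,0,5],[0,0.15,0,-0.02,0,0,5]])

```text
clock: 14.25
eef_pos: [0.5904, 0.0085, 0.0966]
ee_rot: [-0.005, 0.728, 0.686, -0.009]
ft_force: [-17.5, 1.3, 12.7]
width: 0.119
```

Run:
```python
from h import *
st()
```

```text
t 14.25 pos [0.5904 0.0085 0.0966] yaw 86.56 tilt [-0.0198 -0.0045] F [-17.5   1.3  12.7] M [ 0.38  2.76 -0.02] w 0.119
```

servo_tool(commands=[[0,0.0,-0.02,-0.25,0.03,0.02,5],[0,0.0,-0.01,-0.1,0.02,0.01,5]])

```text
clock: 14.45
eef_pos: [0.588, 0.0087, 0.0966]
ee_rot: [0.003, 0.729, 0.685, 0.001]
ft_force: [-2.5, 0.4, 0.1]
width: 0.119
```

Run:
```python
from h import *
st();p=wrist("w9")
```

```text
t 14.45 pos [0.588  0.0087 0.0966] yaw 86.45 tilt [ 0.006  -0.0024] F [-2.5  0.4  0.1] M [0.3  0.93 0.1 ] w 0.119
```

View pics/w9.png

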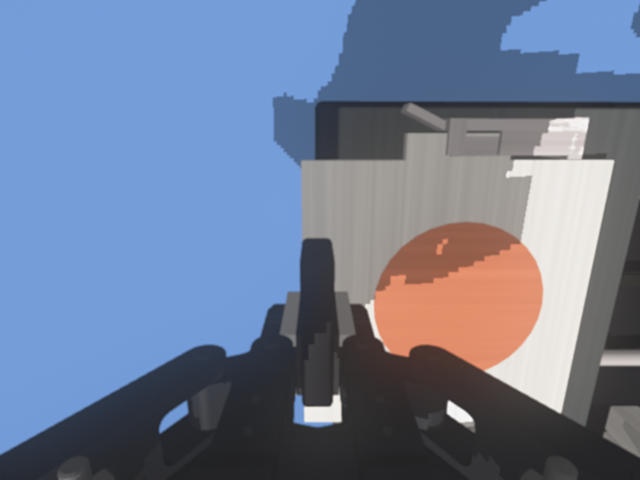

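servo_tool(commands=[[0,0.15,0,-0.05,0.01,0,5],[0,0.15,0,-0.08,0.01,0,5]])

```text
clock: 14.7
eef_pos: [0.5921, 0.0084, 0.0965]
ee_rot: [0.004, 0.729, 0.685, 0.003]
ft_force: [-16.6, 1.5, 15.9]
width: 0.121
```

Run:
```python
from h import *
st()
```

```text
t 14.7 pos [0.5921 0.0084 0.0965] yaw 86.47 tilt [ 0.0105 -0.0022] F [-16.6   1.5  15.9] M [0.48 3.85 0.09] w 0.121
```

servo_tool(commands=[[0,0.1,-0.08,0.05,0.01,0,5],[0,0.12,-0.07,0.0,0.01,0,5]])

```text
clock: 14.9
eef_pos: [0.5943, 0.0079, 0.0983]
ee_rot: [-0.0, 0.728, 0.685, -0.001]
ft_force: [-4.3, 1.6, -7.9]
width: 0.119
```

Run:
```python
from h import *
st()
```

```text
t 14.9 pos [0.5943 0.0079 0.0983] yaw 86.51 tilt [-0.0021 -0.0009] F [-4.3  1.6 -7.9] M [ 0.22  1.43 -0.03] w 0.119
```

servo_tool(commands=[[0.02,0.1,0.04,0,0.01,0.01,5],[0.01,0.12,-0.01,0.0,0.01,0,5]])

```text
clock: 15.1
eef_pos: [0.5984, 0.0078, 0.0966]
ee_rot: [-0.002, 0.729, 0.685, -0.002]
ft_force: [-11.2, 1.1, 6.2]
width: 0.115
```

Run:
```python
from h import *
st()
```

```text
t 15.1 pos [0.5984 0.0078 0.0966] yaw 86.44 tilt [-0.0063  0.0001] F [-11.2   1.1   6.2] M [ 0.12  2.09 -0.01] w 0.115
```

servo_tool(commands=[[0.02,0.13,-0.035,-0.06,0,0,5],[0.01,0.13,-0.03,-0.04,0,0,5]])

```text
clock: 15.3
eef_pos: [0.6037, 0.0077, 0.0972]
ee_rot: [-0.0, 0.729, 0.685, -0.001]
ft_force: [-5.7, 0.5, -4.3]
width: 0.124
```

Run:
```python
from h import *
st()
```

```text
t 15.3 pos [0.6037 0.0077 0.0972] yaw 86.41 tilt [-0.0015 -0.0011] F [-5.7  0.5 -4.3] M [0.24 1.34 0.05] w 0.124
```

servo_tool(commands=[[0,0.12,0.0,-0.03,0,0,5],[0,0.12,-0.02,-0.03,0,0,5]])

```text
clock: 15.5
eef_pos: [0.6078, 0.0074, 0.0966]
ee_rot: [0.0, 0.729, 0.685, -0.001]
ft_force: [-13.4, 2.0, 4.5]
width: 0.117
```

Run:
```python
from h import *
st(); p=wrist("w10")
```

```text
t 15.5 pos [0.6078 0.0074 0.0966] yaw 86.41 tilt [-0.0014 -0.0016] F [-13.4   2.    4.5] M [ 0.5   2.74 -0.02] w 0.117
```

View pics/w10.png

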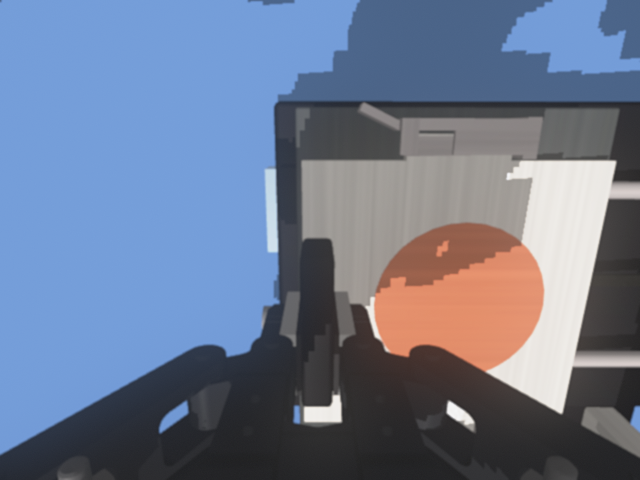

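servo_tool(commands=[[0.01,0.14,-0.05,-0.05,0.01,0,5],[0.01,0.12,-0.04,-0.04,0,0,5]])

```text
clock: 15.75
eef_pos: [0.6085, 0.0074, 0.0967]
ee_rot: [-0.001, 0.729, 0.685, -0.003]
ft_force: [-13.8, 0.8, 1.7]
width: 0.118
```

Run:
```python
from h import *
st()
```

```text
t 15.75 pos [0.6085 0.0074 0.0967] yaw 86.41 tilt [-0.0065 -0.0024] F [-13.8   0.8   1.7] M [ 0.37  2.81 -0.02] w 0.118
```

servo_tool(commands=[[0.01,0.18,-0.03,-0.1,0.02,0,5],[0.01,0.18,-0.04,-0.06,0.02,0,5]])

```text
clock: 15.95
eef_pos: [0.6102, 0.0073, 0.0966]
ee_rot: [-0.002, 0.729, 0.685, -0.003]
ft_force: [-20.2, 0.3, 5.4]
width: 0.124
```

Run:
```python
from h import *
st()
```

```text
t 15.95 pos [0.6102 0.0073 0.0966] yaw 86.43 tilt [-0.0074 -0.0015] F [-20.2   0.3   5.4] M [ 0.48  3.94 -0.04] w 0.124
```

Run:
```python
from h import *
p=wrist("w11"); st()
a=p["color"][:,:,::-1]
c=cv2.resize(a[90:190,270:560],None,fx=2.7,fy=2.7,interpolation=cv2.INTER_CUBIC);cv2.imwrite("pics/w11z.png",cv2.convertScaleAbs(c,alpha=1.7,beta=15))
```

```text
t 16.0 pos [0.6103 0.0073 0.0966] yaw 86.43 tilt [-0.0076 -0.0015] F [-19.6   0.8   6.4] M [ 0.43  3.85 -0.09] w 0.121
```

View pics/w11z.png

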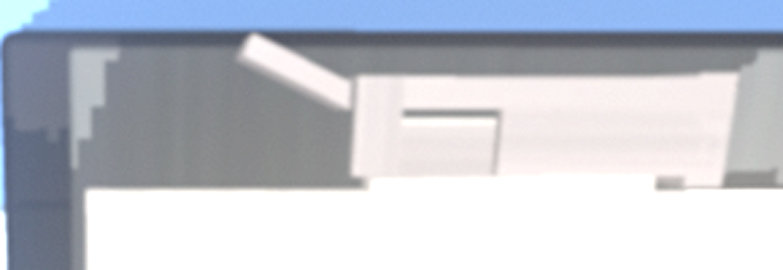

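Run:
```python
from h import *
p=wrist(); f=lambda L:(np.array(L)+.5)/2.7-.5+[270,90]
th=np.radians(-3.62);Q=np.array([[np.cos(th),-np.sin(th)],[np.sin(th),np.cos(th)]])
b=lambda L,z:(toplane(p,f(L),z)[:,:2]-[.6558,.0047])@Q*1000
print("ear rear/front z.09",b([(368,188),(656,188)],.09))
print("plate front",b([(86,190)],.09))
print("mouth top z.1",b([(352,176),(356,78)],.1)); print("back top z.1",b([(722,186),(738,72)],.1))
print("block z.0.085..096",b([(656,188),(685,188)],.096))
print("deck front",b([(70,60),(72,160)],.085))
```

```text
ear rear/front z.09 [[-12.26849382  60.63851208]
 [ 28.30670469  60.69769948]]
plate front [[-52.18570262  60.30260088]]
mouth top z.1 [[-16.65657955  62.83786515]
 [-16.89807004  75.10211362]]
back top z.1 [[32.01877632 61.62079402]
 [31.75864665 75.86027305]]
block z.0.085..096 [[25.36780655 61.08951771]
 [29.27947813 61.0952237 ]]
deck front [[-54.50719082  78.00241316]
 [-54.42089848  64.23321593]]
```

servo_tool(commands=[[0,-0.04,-0.01,0,0,0,5],[0,-0.06,0,0,0,0,5],[0,0,0,0,0,0,5]])

```text
clock: 16.35
eef_pos: [0.6054, 0.0076, 0.0968]
ee_rot: [-0.003, 0.729, 0.685, -0.005]
ft_force: [-6.0, 0.6, 0.8]
width: 0.119
```

Run:
```python
from h import *
st()
```

```text
t 16.35 pos [0.6054 0.0076 0.0968] yaw 86.41 tilt [-0.0122 -0.002 ] F [-6.   0.6  0.8] M [ 0.32  0.72 -0.01] w 0.119
```

servo_tool(commands=[[0,-0.03,0,-0.08,0,0,5],[0,0,0,-0.04,0,0,5],[0,0,0,0,0,0,5]])

```text
clock: 16.65
eef_pos: [0.6054, 0.0076, 0.0966]
ee_rot: [0.001, 0.729, 0.684, -0.001]
ft_force: [-5.0, 0.1, 1.3]
width: 0.121
```

Run:
```python
from h import *
st()
```

```text
t 16.65 pos [0.6054 0.0076 0.0966] yaw 86.37 tilt [-0.0008 -0.0023] F [-5.   0.1  1.3] M [ 0.29  1.15 -0.02] w 0.121
```

servo_tool(commands=[[0,-0.06,0,0,0,0,5],[0,-0.02,0,0,0,0,5],[0,0,0,0,0,0,5]])

```text
clock: 16.95
eef_pos: [0.6047, 0.0076, 0.0966]
ee_rot: [0.001, 0.729, 0.684, -0.0]
ft_force: [-4.2, 0.2, -0.1]
width: 0.121
```

Run:
```python
from h import *
st()
```

```text
t 16.95 pos [0.6047 0.0076 0.0966] yaw 86.34 tilt [ 0.0011 -0.002 ] F [-4.2  0.2 -0.1] M [0.28 0.93 0.03] w 0.121
```

servo_tool(commands=[[0,-0.08,0,0,0,0,5],[0,0,0,0,0,0,5],[0,0,0,0,0,0,25],[0,0,0,0,0,0,40],[0,0,0,0,0,0,40],[0,0,0,0,0,0,40]])

```text
clock: 17.55
eef_pos: [0.6067, 0.0077, 0.098]
ee_rot: [0.004, 0.729, 0.684, 0.003]
ft_force: [0.5, -0.4, -0.6]
width: 0.468
```

Run:
```python
from h import *
st()
```

```text
t 17.55 pos [0.6067 0.0077 0.098 ] yaw 86.31 tilt [ 0.0091 -0.0014] F [ 0.5 -0.4 -0.6] M [ 0.03 -0.   -0.07] w 0.468
```

servo_tool(commands=[[0,-0.05,-0.3,0.1,0,0,40],[0,0,-0.6,0,0,0,40],[0,0,-1,0,0,0,40],[0,0,-1,0,0,0,40],[0,0,-1,0,0,0,40],[-0.8,-0.3,-1,0,0,0,40],[-0.8,-0.3,-0.8,0,0,0,40],[-0.8,-0.3,0,0,0,0,40]])

```text
clock: 18.35
eef_pos: [0.5797, -0.0475, 0.2505]
ee_rot: [-0.001, 0.727, 0.687, 0.001]
ft_force: [0.4, -0.5, 0.2]
width: 0.471
```

servo_tool(commands=[[0,0,0,0,0,0,40],[0,0,0,0,0,0,40],[0,0,0,0,0,0,40]])

```text
clock: 18.65
eef_pos: [0.5792, -0.0502, 0.253]
ee_rot: [0.0, 0.728, 0.685, 0.001]
ft_force: [-0.3, 0.1, -0.0]
width: 0.471
```

Run:
```python
from h import *
st(); p=wrist("w12")
import pickle; pickle.dump(p,open("w12.pkl","wb"))
a=p["color"][:,:,::-1]
```

```text
t 18.65 pos [ 0.5792 -0.0502  0.253 ] yaw 86.5 tilt [0.0023 0.001 ] F [-0.3  0.1 -0. ] M [0.04 0.01 0.03] w 0.471
```

View pics/w12.png

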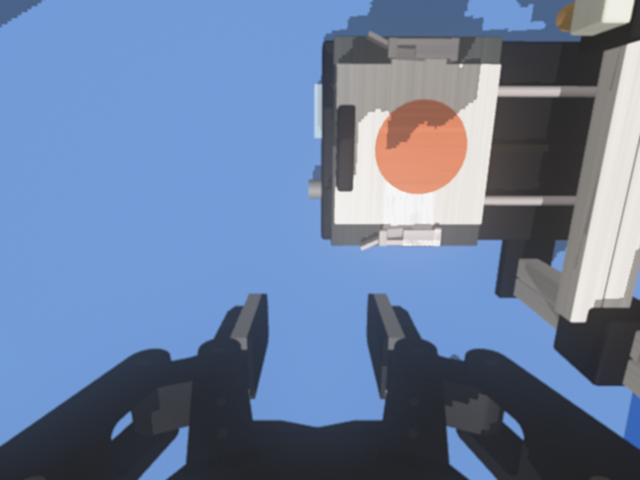

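Run:
```python
import cv2
a=cv2.imread("pics/w12.png"); c=cv2.resize(a[25:255,315:510],None,fx=4,fy=4,interpolation=cv2.INTER_CUBIC)
c=cv2.convertScaleAbs(c,alpha=1.3,beta=15);cv2.imwrite("pics/w12a.png",c[:460]);cv2.imwrite("pics/w12b.png",c[460:])
```

```text
(no output)
```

View pics/w12a.png

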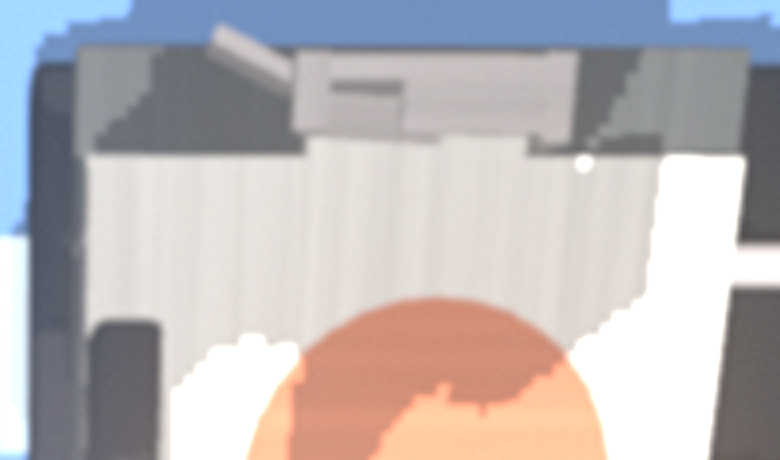

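View pics/w12b.png

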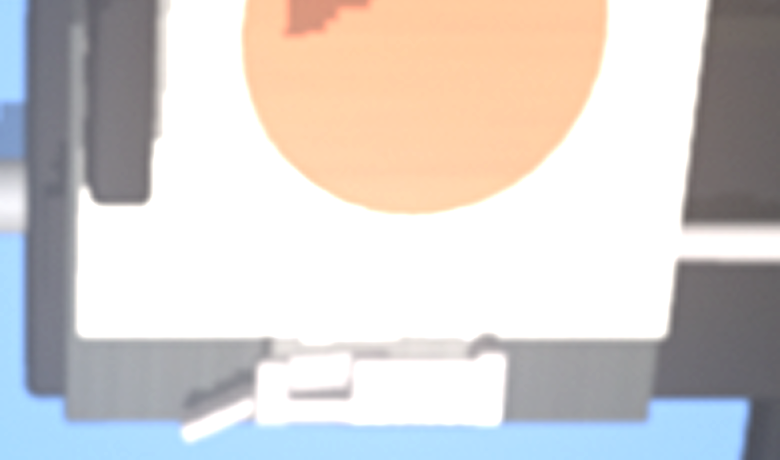

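Run:
```python
from h import *
import pickle; p=pickle.load(open("w12.pkl","rb"))
f=lambda L:(np.array(L)+.5)/4-.5+[315,25]
S=lambda x,y:[(-x,y),(x,y),(x,-y),(-x,-y)]
W=toplane(p,f([(76,48),(750,48),(650,878),(66,876)]),.085); tb,thb,r=fit(S(.062,.08),W);print(tb,np.degrees(thb),r*1000)
W=toplane(p,f([(89,155),(745,156),(666,798),(77,796)]),.09); tp,thp,r=fit(S(.06,.06),W);print(tp,np.degrees(thp),r*1000)
Q=np.array([[np.cos(thb),-np.sin(thb)],[np.sin(thb),np.cos(thb)]]);print("plate in bed mm",(tp-tb)@Q*1000)
b=lambda L,z:(toplane(p,f(L),z)[:,:2]-tb)@Q*1000
print("ear L rear, front .09",b([(304,145),(527,145)],.09),"ear R rear",b([(272,803)],.09), "R front",b([(470,803)],.09))
print("mouth .1 L,R",b([(293,130),(257,845)],.1),"back",b([(572,140),(502,830)],.1))
```

```text
[0.65612799 0.00485559] -3.55899910445545 [[-0.15421051  1.08170704]
 [ 0.34394097  0.88185355]
 [ 0.0449581  -0.81881024]
 [-0.23468856 -1.14475035]]
[0.65679023 0.00465653] -3.672008376413014 [[ 0.14104676 -0.22114626]
 [-0.25598874 -0.42195699]
 [-0.42580333  0.3920422 ]
 [ 0.54074531  0.25106106]]
plate in bed mm [ 0.67332352 -0.15757081]
ear L rear, front .09 [[-20.01801951  61.90119023]
 [ 20.82951758  61.95453872]] ear R rear [[-19.87551494 -61.7634265 ]] R front [[ 20.82709545 -61.72878021]]
mouth .1 L,R [[-23.8613482   62.64542805]
 [-24.23437718 -68.03883452]] back [[ 25.61895255  61.09562789]
 [ 24.58888175 -64.89828495]]
```

Run:
```python
from cell import job
from h import st
st(); print(job.close_job())
```

```text
t 18.7 pos [ 0.5792 -0.0498  0.2529] yaw 86.53 tilt [0.0022 0.0013] F [ 0.8 -0.3 -0.1] M [ 0.01 -0.03 -0.02] w 0.468
the job is handed in; nothing more can be done
None
```

The plate farthest to the robot's left is now on the printer's bed, both ears home under the clips. The job was handed in at 18.7 s. I picked it up by its grip, laid it flat about 50 mm short of home, and slid it in. At about 20 N it moved only with the bed, which I took as the stop. Then I eased the push off, opened the gripper and withdrew.

**Last wrist picture:**
- The plate's centre is about 0.7 mm in x and −0.2 mm in y from the bed's origin, turned 0.1°, all within measuring error.
- Both ears' front-side ends are about 20 mm in front of the bed's centre, where they belong at home.
- The wrist force was about zero and the robot was touching nothing.

**Weak points:**
- **Push-in:** vertical force reached about 19 N and the tool tilted up to about 1.1°. I corrected both while sliding. The highest push I read was about 20 N.
- **Bed position:** the two cameras disagreed by about 3 mm sideways. I used the wrist camera's value, which a second wrist picture confirmed.
- **Flatness:** I judged it from tool height, tilt and the fit of the plate's corners, not from a side view.
- **Bystanders:** I took no final picture of the spool, scraper or printed part. My moves kept clear of all three.

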